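# Open the workshop strongbox by its combination dial

## Task

Open the green steel strongbox on the bench: turn the dial on its lid left (anticlockwise) to 30, then right to 8, then left again until the bolt is drawn fully back and the dial comes up against its stop. Turn lightly and never force the dial when it will not go further. Then raise the lid by its handle to about 45 degrees and let go so that it stands open, and leave everything else on the bench where it is.

Things in the scene. Friction and masses are not known exactly. Their poses are not given: they have to be found in the camera images.
- strongbox: green steel strongbox, fixed, 200 deep (x) x 320 wide (y) x 130 mm high without the lid; origin at the centre of its underside, z up; its front looks to its -x. The lid, a 14 mm high steel pan, is hinged along the far (+x) top edge and carries a grey lock case (100 x 90 mm, its top 172 mm above the bench) with the dial, and the lid handle
- dial_knob (a point): on the dial's vertical axis, 12.5 mm below the top of the round knurled aluminium knob: a good grip height, 194 mm above the bench; 38 mm in front of the box's centre and 55 mm to its +y. Knob 44 mm across, 28 mm tall, on a black disc 84 mm across whose face is 178 mm above the bench. Grips at any yaw, turns without end; takes 0.03 N m free, 0.05 with the lock's wheels, 0.14 with the bolt
- dial (a joint): dial angle in rad, grows when turned left (anticlockwise from above). 40 numbers, 0.1571 rad apart: number at the index = angle / 0.1571, so 30 is 4.712 and 8 is 1.257; it starts at 17.5 to 25. Each number must be met within half a mark, coming from its own side: an overshoot cannot be turned back. On the disc: long red mark 0; long white marks with 1, 2, 3 dots 10, 20, 30; middle marks the fives
- dial_index (a point): the fixed index, a small yellow mark on the lock case just outside the disc, on the box's +x side of the dial; the number opposite it is the one that is set. The numbers run clockwise round the disc as seen from above
- bolt_tip (a point): front end of the steel bolt (14 x 10 mm), seen between the lock case and the keeper, a steel bridge on the front of the box, 154 mm above the bench. Locked it is 108 mm in front of the box's centre; drawn it lies 8 to 15 mm further to the box's +x; the lid is free from 7 mm
- bolt: the bolt as a whole, in the lock case. With both numbers right the dial, turned left from 8, meets it at about 12, goes stiffer (0.14 N m) and draws it back to a solid stop between 15 and 20 on the dial, elsewhere at each start: feel for it. With a wrong number the dial stops at about 13 and the box stays locked. More than about 0.23 N m on the dial at any stop strains the lock
- bolt_stop: the adjustable eccentric stop of the bolt, hidden in the lock case; the origin lies on its screw and does not tell where the bolt stops
- lid (a joint): opening angle of the lid in rad about its far edge, 0 shut, 1.3 fully open. The hinge is stiff: the lid stays at whatever angle it is left. Raising it takes 8 to 13 N upwards at the handle
- lid_handle (a point): middle of the round steel bar of the lid handle: 10 mm thick, 78 mm straight along the box's y, 35 mm clear above the lid, its axis 184 mm above the bench when shut, 72 mm in front of the box's centre and 85 mm to its -y. It turns with the lid
- lid_hinge (a point): middle of the hinge line, along the box's y at its far top edge, 130 mm above the bench; the handle bar moves in an arc about this line: when shut it is 172 mm in front of it and 54 mm above it
- screwdriver: the red-handled screwdriver lying in front of the box; origin at its underside, not to be moved
- jar: the white plastic jar with a blue cap standing on the left of the box, 66 mm across, 100 mm tall; origin at its underside, not to be moved
- green_tin: the green paint tin standing on the right of the box, 84 mm across, 110 mm tall; origin at its underside, not to be moved
- spanner: the steel spanner lying on the right of the bench; origin at its underside, not to be moved
- hammer: the hammer lying on the left of the bench; origin at its underside, not to be moved
- oil_bottle: the black oil bottle with a yellow band, 200 mm tall, at the back right; origin at its underside, not to be moved
- drill_case: the small closed grey drill case on the right, 70 x 120 x 45 mm; origin at its underside, not to be moved

How it is judged:
On the way:
1. the bolt is drawn fully back, up against its stop in the lock (contact force between bolt and bolt_stop above 0.5 N), for 0.05 s.
At the end, for the whole second after the job is handed in: The bolt is still drawn at least 7 mm and the lid stands open at 0.6 rad (35 degrees) or more, at rest by itself; the bystanders are where they were (20 mm) (value of joint lid above 0.6 rad and velocity of joint lid between -0.05 and 0.05 rad/s and x of bolt_tip in the frame of dial_index above -0.1092 m); the robot touches nothing.
It fails at once if the dial is forced: it pushes the bolt with more than 16 N (contact force between dial and bolt above 16 N).
It fails at once if another thing on the bench is moved by more than 20 mm (distance of any of screwdriver, jar, green_tin, spanner, hammer, oil_bottle, drill_case from where it was at the start of the episode above 0.02 m).
It also fails if it takes over 72 s, if anything falls off the work surface, if the arm or the gripper's body presses on something with over 40 N, if the wrist force passes 120 N, or if a joint passes its speed limit or range.

## Robot

A 7-joint arm with a two-finger parallel gripper is mounted at the origin on the work surface. World frame = base frame: x ahead of the robot, y to its left, z up, the work surface at z = 0. Lengths are in m, angles in rad, forces in N, time in s.
With the tool pointing down it reaches from about 0.35 to 0.9 m from the base axis. Payload 8.1 kg.
Tool frame: the origin (TCP) lies between the finger pads; the fingertips stand 25 mm ahead of it and the grasp point (between the pads) lies 6 mm ahead of it; z points along the fingers, y is the direction in which the jaws open and shut (so a half turn about z gives the same grasp; the last joint's range is limited). The gripper opens to 92 mm and grips with 3 to 60 N. Pads are 19 mm wide; open, the fingers measure 130 mm over their backs; the gripper's body (75 mm by 190 mm) begins 47 mm behind the grasp point.
Start: joints at [1.041, 0.434, 0.025, 1.573, -0.012, 1.134, -0.075], TCP at [0.259, -0.569, 0.252] pointing down, gripper open.
Joint ranges: [-2.62, 2.62], [-0.44, 2.09], [-1.27, 1.32], [0.08, 2.57], [-1.32, 4.46], [0.12, 2], [-2.74, 2.74]. Speed limits (rad/s): [2.22, 2.22, 3.01, 3.01, 3.14, 3.14, 3.14].

## Interface

Orientations are given as a rotation vector (axis times angle).
In Python, from cell import * gives the robot as it stands.
- The arm moves only by the shell command python3 -m jog 'ROWS' [FORCE]. ROWS is JSON, one flat list of numbers, 5 for each row, row after row: the finger opening in mm, from 0 to 91.8, then the shift along the tool's x, y, z in units of 40 mm (1.0 is 40 mm), then the turn about the tool's z in units of 6 degrees (1.0 is 6 degrees). A call has 1 to 20 rows; each row shifts and turns the pose as measured when the row begins, along the tool's axes as they then stand; what a row does not reach is not made up. A row lasts 1/12 s, in which the tool goes at most 41.7 mm and 7.16 degrees, less where a joint would pass 70% of its speed; a pose out of reach is approached as far as the arm can. A call is refused whole if a number of a shift passes 1 or a number of a turn 1, either way. A call with a gripper value outside its range is refused whole. The fingers move at their own pace and stop on an object; FORCE is the grip in N (left out, the last holds). Time passes only in rows, so rows that do not move let the fingers close. It gives the time, the measured TCP pose, the force and the opening at its end, in the units of the state.
- observe(): the state, without advancing time (a new reading comes with each control period).
- get_image(name): name is "side" or "top" or "wrist"; returns the picture (400x640x3 uint8, red, green, blue); there is no depth.
- camera_params(name): a dict with "intrinsics" (3x3 intrinsics, pixels), "dist_coeffs" ([k1, k2, p1, p2, k3] as OpenCV has them; the pictures are not rectified), "xyz" and "orientation" of the camera in the world. Camera axes: x right, y down, z forward; pixel columns grow to the right and rows downward; lengths in m; the calibration is good to about 2 mm. A picture is of the moment at which its call begins: read the wrist's pose just before it. camera_params takes no time and is no camera call; for the wrist camera it gives the pose at the moment of the call.
- sign_off(): hands the job in, once; it reports no verdict.
The state is a dict: "clock": time; "joints": joint angles; "dq": joint speeds; "joint_efforts": joint torques, N m; "position": TCP position; "ee_rot": TCP orientation; "force": force on the tool from outside, world axes, zero at the start; "ft_torque": the same for the moment, N m; "width": opening from 0.0 (shut) to 1.0 (fully open).
Only numpy, scipy, OpenCV 4.12 (cv2) and the standard library are available. Lean on these libraries where they do the work, as an engineer would, in place of code of your own. Each camera call takes 0.05 s, during which the arm holds its last target. There are 200 camera calls.

## Working session

There is one attempt and no reset: what is moved stays moved. The work goes in short steps, Python scripts to look and compute and a shell command to move; the robot and the scene stay as the last step left them, time stands still between calls to the robot, and variables do not carry over. Pictures are saved under pics/ and viewed, about 8 in all and at most 12, crops included, and the job is handed in when it is done.

```bash
mkdir -p pics; ls
python3 - <<'E'
from cell import *
import cv2
o=observe(); print({k:np.round(v,3).tolist() if k!='clock' else v for k,v in o.items()}) if 'np' in globals() else print(o)
for n in("top","side"):
    im=get_image(n); cv2.imwrite(f"pics/{n}0.png",im[:,:,::-1]); p=camera_params(n); print(n,p)
E
```

```text
pics
{'clock': 0.0, 'joints': array([ 1.04139821,  0.43523266,  0.02500209,  1.57412566, -0.01158727,
        1.13402063, -0.07512633]), 'dq': array([-0.00068822,  0.00086029,  0.00124993, -0.00080771, -0.00050104,
        0.00063339, -0.00022246]), 'joint_efforts': array([ 7.74530308e-04, -6.67851305e+01,  9.84709673e-01, -3.14457500e+01,
       -6.07560785e-02,  4.28892660e-02,  1.28191700e-04]), 'position': array([ 0.2584493 , -0.56851578,  0.25092824]), 'ee_rot': array([-3.06884629e+00, -6.64825719e-01,  8.06808033e-04]), 'force': array([-0.76095243,  0.79126726, -0.43856781]), 'ft_torque': array([-0.00354984,  0.01390835,  0.02673686]), 'width': 0.9998391801525788}
top {'intrinsics': array([[508.92240446,   0.        , 310.83701772],
       [  0.        , 508.92240446, 195.86347995],
       [  0.        ,   0.        ,   1.        ]]), 'dist_coeffs': array([-0.05430988,  0.        ,  0.        ,  0.        ,  0.        ]), 'xyz': array([0.32766622, 0.01297635, 1.59011418]), 'orientation': array([-2.12501189,  2.18549179, -0.12642358])}
side {'intrinsics': array([[367.88599211,   0.        , 313.86688406],
       [  0.        , 367.88599211, 203.65896659],
       [  0.        ,   0.        ,   1.        ]]), 'dist_coeffs': array([-0.08150828,  0.        ,  0.        ,  0.        ,  0.        ]), 'xyz': array([0.46783996, 0.88363622, 0.8696246 ]), 'orientation': array([-0.09289515,  2.83826462, -1.3089597 ])}
```

View pics/top0.png

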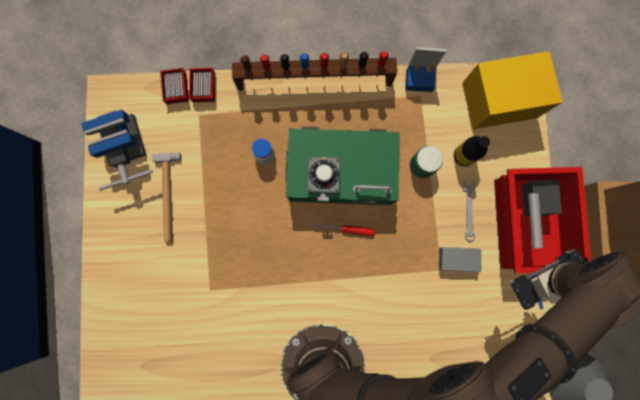

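View pics/side0.png

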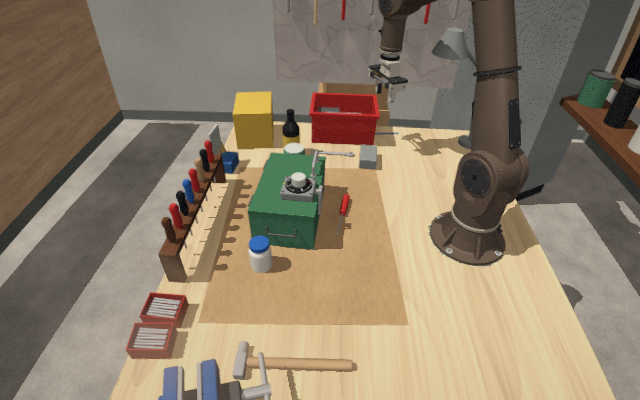

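The top view shows the box at about (288–400, 130–202), knob (324,173) and handle (374,189). The robot base is at the bottom, +x is up and +y is left. I'll enlarge it and back-project.

```bash
cat > h.py <<'E'
from cell import *
import numpy as np, cv2
from scipy.spatial.transform import Rotation as R
def px2w(p,pts,z):
    P=camera_params(p) if isinstance(p,str) else p
    u=cv2.undistortPoints(np.array(pts,float).reshape(-1,1,2),P['intrinsics'],P['dist_coeffs'])[:,0]
    d=np.c_[u,np.ones(len(u))]@R.from_rotvec(P['orientation']).as_matrix().T
    c=P['xyz']; return c+d*((np.array(z)-c[2])/d[:,2])[:,None]
def w2px(p,X):
    P=camera_params(p) if isinstance(p,str) else p
    M=R.from_rotvec(P['orientation']).as_matrix().T
    return cv2.projectPoints(np.array(X,float),M,-M@P['xyz'],P['intrinsics'],P['dist_coeffs'])[0][:,0]
E
python3 - <<'E'
from h import *
im=cv2.imread("pics/top0.png")
cv2.imwrite("pics/top0c.png",cv2.resize(im[115:215,275:415],None,fx=5.5,fy=5.5,interpolation=cv2.INTER_CUBIC))
print(px2w("top",[(324,173),(357,188),(390,190)],[.206,.184,.184]).round(3))
E
```

```text
[[ 0.561 -0.02   0.206]
 [ 0.52  -0.111  0.184]
 [ 0.511 -0.203  0.184]]
```

View pics/top0c.png

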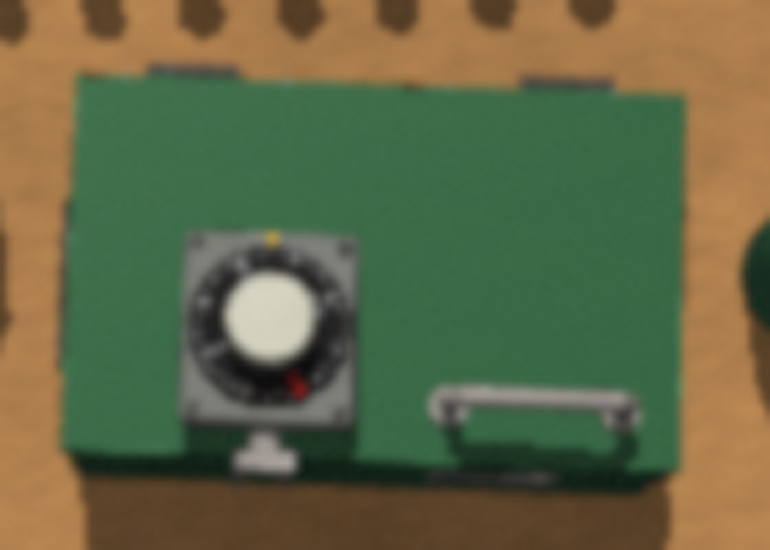

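Back-projection puts the knob at about (0.561,-0.02) and the handle at about (0.516,-0.157). The spacing of about 140 mm matches what's given. The red 0 mark reads about 156° clockwise of the index, so the dial is at about 22.7. Next I move above the box, turning ACW so joint 7 has room for the whole sequence in one grasp.

```bash
python3 -m jog '[91,0.78,-0.585,-0.15,0, 91,0.78,-0.585,-0.15,0, 91,0.78,-0.585,-0.15,0, 91,0.78,-0.585,-0.15,0, 91,0.78,-0.585,-0.15,0, 91,0.78,-0.585,-0.15,0, 91,0.78,-0.585,-0.15,0, 91,0.78,-0.585,-0.15,0, 91,0.78,-0.585,-0.15,0, 91,0.78,-0.585,-0.15,0, 91,0.78,-0.585,-0.15,0, 91,0.78,-0.585,-0.15,0, 91,0.78,-0.585,0,0, 91,0.78,-0.585,0,0, 91,0.78,-0.585,0,0, 91,0,0,0,-1, 91,0,0,0,-1, 91,0,0,0,-1, 91,0,0,0,-1, 91,0,0,0,0]'; python3 -m jog '[91,0,0,0,-1, 91,0,0,0,-1, 91,0,0,0,-1, 91,0,0,0,-1, 91,0,0,0,-1, 91,0,0,0,-1, 91,0,0,0,-1, 91,0,0,0,-1, 91,0,0,0,-1, 91,0,0,0,-1, 91,0,0,0,-1, 91,0,0,0,-1, 91,0,0,0,0, 91,0,0,0,0]'
cat >> h.py <<'E'
def st():
    o=observe(); M=R.from_rotvec(o['ee_rot']).as_matrix()
    o['M']=M; o['yaw']=np.degrees(np.arctan2(M[1,0],M[0,0]))
    print('t%.2f pos %s yaw %.2f j7 %.3f F %s T %s w %.1f tilt %s'%(o['clock'],o['position'].round(4),o['yaw'],o['joints'][6],o['force'].round(2),o['ft_torque'].round(3),o['width']*91.8,M[:,2].round(3)))
    return o
def togo(X):   # units of 40mm in tool axes
    o=st(); print('togo',((o['M'].T@(np.array(X)-o['position']))/.04).round(3))
def snap(n,f,crop=None,s=1):
    P=camera_params(n); im=get_image(n)[:,:,::-1]
    cv2.imwrite('pics/raw_'+f,im); np.save('pics/'+f+'.npy',P,allow_pickle=True)
    if crop: a,b,c,d=crop; im=im[b:d,a:c]
    cv2.imwrite('pics/'+f,cv2.resize(im,None,fx=s,fy=s,interpolation=cv2.INTER_CUBIC))
    return P
E
python3 - <<'E'
from h import *
togo([.561,-.02,.30]); P=snap('wrist','w1.png'); print(P)
print(w2px(P,[[.561,-.02,.206]]))
E
```

```text
clock: 1.77
position: [0.5474, -0.0268, 0.3177]
ee_rot: [-2.843, -1.305, 0.013]
force: [-0.9, 0.7, 0.5]
width: 0.994
clock: 2.93
position: [0.5442, -0.0305, 0.3137]
ee_rot: [-1.528, -2.719, 0.007]
force: [0.6, 1.3, 0.3]
width: 0.991
t2.93 pos [ 0.5442 -0.0305  0.3137] yaw 121.33 j7 0.329 F [0.6  1.34 0.29] T [ 0.022 -0.242  0.011] w 90.9 tilt [-0.022  0.007 -1.   ]
togo [-0.     0.5    0.334]
{'intrinsics': array([[302.24481883,   0.        , 318.10410182],
       [  0.        , 302.24481883, 201.59543217],
       [  0.        ,   0.        ,   1.        ]]), 'dist_coeffs': array([-0.03718665,  0.        ,  0.        ,  0.        ,  0.        ]), 'xyz': array([0.50703964, 0.03497978, 0.44644017]), 'orientation': array([2.76791845, 0.77952109, 0.08528734])}
[[343.40529326 211.24676443]]
```

View pics/w1.png

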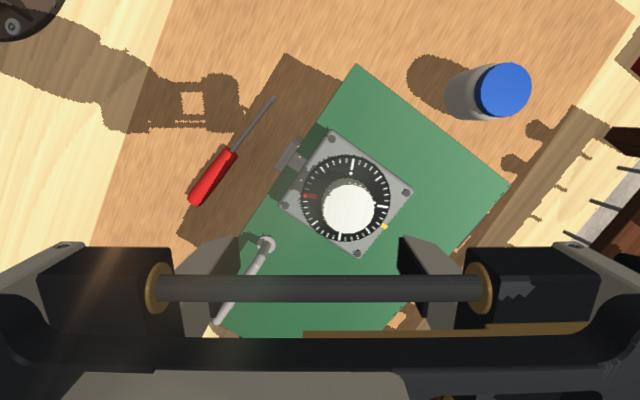

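The wrist image shows the dial clearly: knob top at (349,205), red 0 mark at (309,197), index at (384,226). I'll refine the knob position from here and unwarp the dial face.

```bash
cat >> h.py <<'E'
def dialview(rawf,P,C,f,half=.056,n=600):
    im=cv2.imread(rawf); g=np.linspace(-half,half,n)
    X=np.stack([C[0]-g[:,None]+0*g[None],C[1]-g[None]+0*g[:,None],np.full((n,n),.178)],-1).reshape(-1,3)
    m=w2px(P,X).reshape(n,n,2).astype(np.float32)
    cv2.imwrite(f,cv2.remap(im,m[...,0],m[...,1],cv2.INTER_CUBIC))
E
python3 - <<'E'
from h import *
P=np.load('pics/w1.png.npy',allow_pickle=True).item()
print(px2w(P,[(349,205),(384,226)],[.2065,.172]).round(4))
H=px2w("top",[(355.9,187.2),(389.5,188.1),(324.1,172.3),(324.6,158.5),(289,128.7),(399.5,132.3)],[.184,.184,.2065,.172,.144,.144]);print(H.round(4))
C=px2w(P,[(349,205)],[.2065])[0]
dialview('pics/raw_w1.png',P,C,'pics/d1.png')
E
```

```text
[[ 0.5619 -0.0129  0.2065]
 [ 0.6099 -0.0198  0.172 ]]
[[ 0.5219 -0.1079  0.184 ]
 [ 0.5168 -0.2016  0.184 ]
 [ 0.5628 -0.02    0.2065]
 [ 0.6082 -0.0235  0.172 ]
 [ 0.7051  0.0767  0.144 ]
 [ 0.6852 -0.2446  0.144 ]]
```

View pics/d1.png

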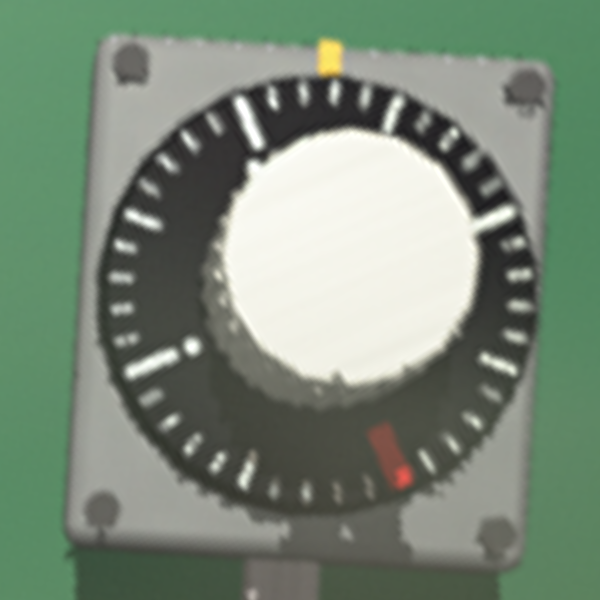

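Disc centre and marks: index (330,57), 23 just right of it at (335,92), 0 at (401,480), 30 at (495,220). That makes the dial 22.83, box yaw about -3°, and the knob at (.563,-.018), averaged over the two cameras, which differ by 4 mm in y. The turn to 30 is about 64.5° ACW.

```bash
python3 -m jog '[91,0,0.4,0.5,0, 91,0,0.25,0.8,0, 91,0,0,0.6,0, 91,0,0,0.3,0,91,0,0,0,0]'
python3 - <<'E'
from h import *
togo([.563,-.018,.207]); P=snap('wrist','w2.png')
E
```

```text
clock: 3.4
position: [0.5668, -0.0166, 0.2236]
ee_rot: [-1.565, -2.703, 0.005]
force: [-0.4, -0.2, 0.5]
width: 0.992
t3.40 pos [ 0.5668 -0.0166  0.2236] yaw 119.87 j7 0.224 F [-0.42 -0.18  0.48] T [ 0.005 -0.094  0.025] w 91.1 tilt [-0.017  0.006 -1.   ]
togo [ 0.012 -0.095  0.416]
```

```bash
python3 -m jog '[91,0.01,-0.1,0.25,0, 91,0,0,0.12,0,91,0,0,0.02,0,91,0,0,0,0]'
python3 - <<'E'
from h import *
togo([.563,-.018,.207]); P=snap('wrist','w2.png',(180,180,500,400),2.4)
E
```

```text
clock: 3.78
position: [0.564, -0.0185, 0.2107]
ee_rot: [-1.574, -2.703, 0.002]
force: [0.0, -0.6, -0.6]
width: 0.993
t3.78 pos [ 0.564  -0.0185  0.2107] yaw 119.55 j7 0.214 F [ 0.03 -0.59 -0.61] T [-0.009 -0.13  -0.054] w 91.2 tilt [-0.013  0.006 -1.   ]
togo [ 0.023 -0.015  0.094]
```

View pics/w2.png

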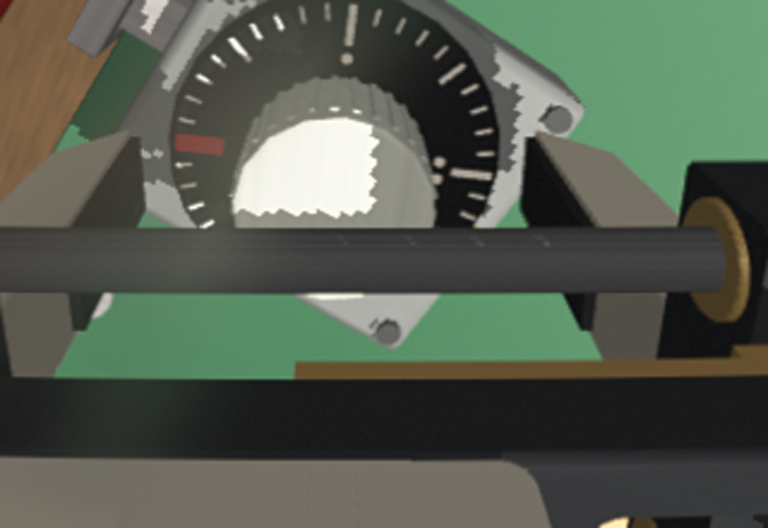

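Knob is centred between the fingers (235–435, pads 143/523), and marks 0, 10 and 20 stay visible. Now I check the knob against the TCP along tool x, then lower and close gently.

```bash
python3 - <<'E'
from h import *
P=np.load('pics/w2.png.npy',allow_pickle=True).item()
t=np.linspace(0,2*np.pi,60)
for C in ([.564,-.0185],[.563,-.018],[.565,-.0215]):
    q=(w2px(P,np.c_[C[0]+.022*np.cos(t),C[1]+.022*np.sin(t),0*t+.2065])-[180,180])*2.4
    print(C,'x',q[:,0].min().round(),q[:,0].max().round(),'ytop',q[:,1].min().round())
E
python3 -m jog '[91,0.0,0,0.09,0, 50,0,0,0,0, 50,0,0,0,0, 42,0,0,0,0, 42,0,0,0,0, 42,0,0,0,0, 42,0,0,0,0, 42,0,0,0,0]' 8
python3 -c "
from h import *
st()"
```

```text
[0.564, -0.0185] x 226.0 435.0 ytop 125.0
[0.563, -0.018] x 222.0 432.0 ytop 120.0
[0.565, -0.0215] x 223.0 431.0 ytop 139.0
clock: 4.5
position: [0.5653, -0.0184, 0.2091]
ee_rot: [-1.577, -2.705, -0.001]
force: [0.4, 0.1, -0.7]
width: 0.535
t4.50 pos [ 0.5653 -0.0184  0.2091] yaw 119.50 j7 0.211 F [ 0.37  0.05 -0.68] T [-0.001 -0.105 -0.016] w 49.1 tilt [-0.009  0.006 -1.   ]
```

```bash
python3 -m jog '[30,0.0,-0.02,0.03,0, 30,0,0,0,0, 30,0,0,0,0,30,0,0,0,0]' 8
python3 -c "
from h import *
togo([.564,-.018,.207])"
```

```text
clock: 4.83
position: [0.5645, -0.0189, 0.2083]
ee_rot: [-1.578, -2.705, -0.0]
force: [-0.2, -0.8, 1.3]
width: 0.477
t4.83 pos [ 0.5645 -0.0189  0.2083] yaw 119.51 j7 0.211 F [-0.17 -0.78  1.26] T [-0.016 -0.145  0.012] w 43.8 tilt [-0.008  0.005 -1.   ]
togo [ 0.026 -0.001  0.032]
```

```bash
python3 -m jog '[30,0,0,0,-0.6, 30,0,0,0,-0.6, 30,0,0,0,-0.6, 30,0,0,0,-0.6, 30,0,0,0,-0.6, 30,0,0,0,-0.6, 30,0,0,0,0]' 8
python3 -c "
from h import *
st()"
```

```text
clock: 5.42
position: [0.5649, -0.0186, 0.2082]
ee_rot: [-1.017, -2.963, -0.004]
force: [-0.5, 0.2, 1.2]
width: 0.478
t5.42 pos [ 0.5649 -0.0186  0.2082] yaw 142.12 j7 0.560 F [-0.49  0.2   1.22] T [-0.073 -0.03  -0.016] w 43.9 tilt [-0.008  0.005 -1.   ]
```

```bash
cat >> h.py <<'E'
def red(im,P,C=(.5637,-.0175)):
    hsv=cv2.cvtColor(im,cv2.COLOR_BGR2HSV); h,s,v=cv2.split(hsv)
    m=((h<8)|(h>172))&(s>90)&(v>50)
    ys,xs=np.nonzero(m); W=px2w(P,np.c_[xs,ys],[.178]*len(xs))
    d=W[:,:2]-C; r=np.hypot(*d.T); k=(r>.024)&(r<.043)
    if k.sum()<4: print('no red',k.sum()); return
    a=np.degrees(np.arctan2(d[k,1].mean(),d[k,0].mean())); px=xs[k].mean(),ys[k].mean()
    n=((a-(-2.95))/9)%40
    print('red n=%d px (%.1f,%.1f) ang %.1f r %.4f -> number %.2f'%(k.sum(),*px,a,np.hypot(*d[k].mean(0)),n)); return n
def redsnap(f):
    P=snap('wrist',f); return red(cv2.imread('pics/raw_'+f),P)
E
python3 - <<'E'
from h import *
for f in ('w1.png','w2.png'): red(cv2.imread('pics/raw_'+f),np.load(f'pics/{f}.npy',allow_pickle=True).item())
redsnap('w3.png')
E
```

```text
red n=57 px (308.9,195.4) ang -158.2 r 0.0340 -> number 22.75
red n=142 px (262.5,239.7) ang -158.4 r 0.0334 -> number 22.73
red n=41 px (255.0,238.1) ang -137.3 r 0.0368 -> number 25.08
```

```bash
python3 -m jog '[30,0,0,0,-0.6, 30,0,0,0,-0.6, 30,0,0,0,-0.6, 30,0,0,0,-0.6, 30,0,0,0,-0.6, 30,0,0,0,-0.6,30,0,0,0,-0.6,30,0,0,0,-0.6,30,0,0,0,-0.5, 30,0,0,0,0]' 8
python3 - <<'E'
from h import *
st(); redsnap('w4.png')
P=np.load('pics/w4.png.npy',allow_pickle=True).item()
dialview('pics/raw_w4.png',P,(.5637,-.0175),'pics/d4.png')
E
```

```text
clock: 6.3
position: [0.5652, -0.0179, 0.2082]
ee_rot: [-0.171, -3.13, -0.008]
force: [-0.1, 0.6, 1.4]
width: 0.475
t6.30 pos [ 0.5652 -0.0179  0.2082] yaw 173.75 j7 1.043 F [-0.09  0.62  1.38] T [-0.125 -0.075  0.048] w 43.6 tilt [-0.007  0.006 -1.   ]
red n=33 px (255.2,238.4) ang -105.2 r 0.0364 -> number 28.64
```

View pics/d4.png

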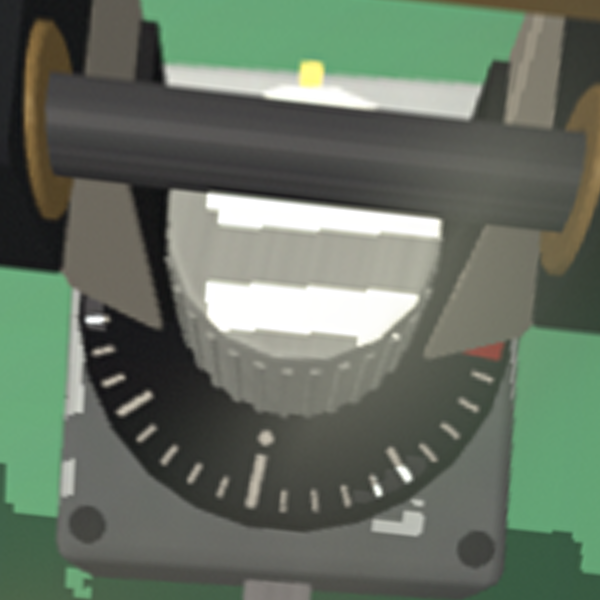

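Reading the marks (10 at (257,482), 5 at (400,463), 15 at (135,403), index (312,73)) gives 28.9. Yaw predicts 28.86, so there is no slip. I need 10.2° more ACW, to yaw 184.0.

```bash
python3 -m jog '[30,0,0,0,-0.5, 30,0,0,0,-0.4, 30,0,0,0,-0.4, 30,0,0,0,-0.1,30,0,0,0,0,30,0,0,0,0]' 8
python3 - <<'E'
from h import *
o=st(); print(22.83+(o['yaw']%360-119.5)/9); redsnap('w5.png')
E
```

```text
clock: 6.85
position: [0.5652, -0.0178, 0.2082]
ee_rot: [0.033, -3.135, -0.008]
force: [0.7, 0.4, 0.3]
width: 0.477
t6.85 pos [ 0.5652 -0.0178  0.2082] yaw -178.79 j7 1.155 F [0.72 0.41 0.27] T [-0.027 -0.126  0.075] w 43.8 tilt [-0.007  0.005 -1.   ]
29.6867927240493
red n=33 px (255.2,238.4) ang -97.7 r 0.0364 -> number 29.48
```

```bash
python3 -m jog '[30,0,0,0,-0.4, 30,0,0,0,-0.2, 30,0,0,0,0,30,0,0,0,0]' 8
python3 - <<'E'
from h import *
o=st(); print(22.83+(o['yaw']%360-119.5)/9); redsnap('w5.png')
E
```

```text
clock: 7.23
position: [0.5652, -0.0177, 0.2081]
ee_rot: [0.127, -3.133, -0.008]
force: [-0.6, 0.8, 1.3]
width: 0.469
t7.23 pos [ 0.5652 -0.0177  0.2081] yaw -175.37 j7 1.207 F [-0.55  0.82  1.32] T [-0.029 -0.176  0.028] w 43.0 tilt [-0.007  0.005 -1.   ]
30.066748274498742
red n=31 px (255.2,238.4) ang -94.2 r 0.0364 -> number 29.86
```

```bash
python3 -m jog '[30,0,0,0,0.7, 30,0,0,0,0.7, 30,0,0,0,0.7, 30,0,0,0,0.7, 30,0,0,0,0.7, 30,0,0,0,0.7, 30,0,0,0,0.7, 30,0,0,0,0.7, 30,0,0,0,0.7, 30,0,0,0,0.7, 30,0,0,0,0.7, 30,0,0,0,0.7, 30,0,0,0,0.7, 30,0,0,0,0.7, 30,0,0,0,0.7, 30,0,0,0,0.7, 30,0,0,0,0.7, 30,0,0,0,0.7, 30,0,0,0,0.7,30,0,0,0,0]' 8
python3 - <<'E'
from h import *
o=st(); print(22.83+(o['yaw']-119.5)/9); redsnap('w6.png')
E
```

```text
clock: 8.95
position: [0.5642, -0.0191, 0.208]
ee_rot: [-2.026, -2.388, 0.001]
force: [-0.7, -0.3, -1.2]
width: 0.475
t8.95 pos [ 0.5642 -0.0191  0.208 ] yaw 99.37 j7 -0.100 F [-0.67 -0.32 -1.24] T [ 0.106 -0.327 -0.084] w 43.6 tilt [-0.008  0.006 -1.   ]
20.59386978591421
red n=45 px (255.2,238.0) ang 179.8 r 0.0370 -> number 20.30
```

```bash
python3 -m jog '[30,0,0,0,0.7, 30,0,0,0,0.7, 30,0,0,0,0.7, 30,0,0,0,0.7, 30,0,0,0,0.7, 30,0,0,0,0.7, 30,0,0,0,0.7, 30,0,0,0,0.7, 30,0,0,0,0.7, 30,0,0,0,0.7, 30,0,0,0,0.7, 30,0,0,0,0.7, 30,0,0,0,0.7, 30,0,0,0,0.7, 30,0,0,0,0.7, 30,0,0,0,0.7, 30,0,0,0,0.7, 30,0,0,0,0.7, 30,0,0,0,0.7,30,0,0,0,0.7]' 8; python3 -m jog '[30,0,0,0,0.5,30,0,0,0,0]' 8
python3 - <<'E'
from h import *
o=st(); print(22.83+(o['yaw']-119.5)/9); redsnap('w7.png')
P=np.load('pics/w7.png.npy',allow_pickle=True).item()
dialview('pics/raw_w7.png',P,(.5637,-.0175),'pics/d7.png')
E
```

```text
clock: 10.67
position: [0.5625, -0.0181, 0.2079]
ee_rot: [-3.108, -0.404, 0.016]
force: [-0.4, 0.4, 0.6]
width: 0.479
clock: 10.83
position: [0.5625, -0.0181, 0.2079]
ee_rot: [-3.118, -0.321, 0.016]
force: [-0.3, -0.1, 2.0]
width: 0.475
t10.83 pos [ 0.5625 -0.0181  0.2079] yaw 11.75 j7 -1.477 F [-0.34 -0.07  1.96] T [-0.132 -0.008  0.004] w 43.6 tilt [-0.011  0.006 -1.   ]
10.857500018049146
red n=52 px (255.5,238.0) ang 93.2 r 0.0373 -> number 10.68
```

View pics/d7.png

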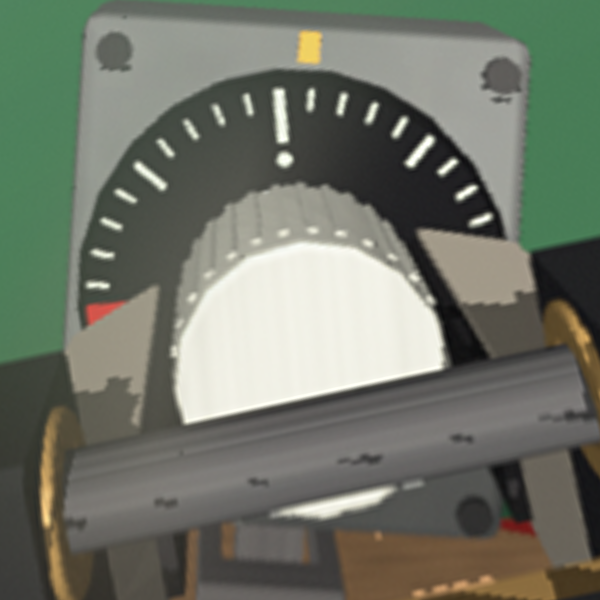

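The dial reads 10.88 (11 mark at (311,100), 10 at (281,115), index at (310,48)) and yaw says 10.86, so still no slip. That leaves 25.8° more to reach 8.

```bash
python3 -m jog '[30,0,0,0,0.6,30,0,0,0,0.6,30,0,0,0,0.6,30,0,0,0,0.5,30,0,0,0,0.4,30,0,0,0,0.2,30,0,0,0,0,30,0,0,0,0]' 8
python3 - <<'E'
from h import *
o=st(); print(22.83+(o['yaw']-119.5)/9)
E
```

```text
clock: 11.55
position: [0.5625, -0.0176, 0.2079]
ee_rot: [-3.132, 0.129, 0.019]
force: [0.3, 0.5, 1.1]
width: 0.474
t11.55 pos [ 0.5625 -0.0176  0.2079] yaw -4.71 j7 -1.737 F [0.26 0.53 1.05] T [ 0.04  -0.039 -0.01 ] w 43.6 tilt [-0.012  0.007 -1.   ]
9.028868950350533
```

```bash
python3 -m jog '[30,0,0,0,0.5,30,0,0,0,0.5,30,0,0,0,0.4,30,0,0,0,0.2,30,0,0,0,0,30,0,0,0,0]' 8
python3 - <<'E'
from h import *
o=st(); print(22.83+(o['yaw']-119.5)/9)
E
```

```text
clock: 12.05
position: [0.5625, -0.0174, 0.2079]
ee_rot: [-3.112, 0.381, 0.02]
force: [0.8, 0.3, 0.7]
width: 0.482
t12.05 pos [ 0.5625 -0.0174  0.2079] yaw -13.97 j7 -1.883 F [0.77 0.3  0.67] T [ 0.117 -0.023 -0.036] w 44.3 tilt [-0.012  0.008 -1.   ]
8.000458453688656
```

At 8.00. Next I turn left with a light grip so the fingers act as a slip clutch, and I watch the red mark in the wrist frame for slip.

```bash
python3 - <<'E'
from h import *
redsnap('w8a.png')
E
python3 -m jog '[30,0,0,0,0,30,0,0,0,-0.5,30,0,0,0,-0.5,30,0,0,0,-0.5,30,0,0,0,-0.5,30,0,0,0,-0.5,30,0,0,0,-0.5,30,0,0,0,-0.5,30,0,0,0,-0.5,30,0,0,0,-0.3,30,0,0,0,0]' 5
python3 - <<'E'
from h import *
o=st(); print(22.83+(o['yaw']-119.5)/9); redsnap('w8.png')
E
```

```text
red n=51 px (255.4,238.0) ang 67.8 r 0.0373 -> number 7.86
clock: 13.02
position: [0.5625, -0.0182, 0.2079]
ee_rot: [-3.111, -0.376, 0.017]
force: [0.1, 0.5, 1.1]
width: 0.477
t13.02 pos [ 0.5625 -0.0182  0.2079] yaw 13.79 j7 -1.445 F [0.1  0.53 1.13] T [-0.061  0.007  0.055] w 43.8 tilt [-0.012  0.007 -1.   ]
11.084614463457767
red n=51 px (255.4,238.0) ang 95.3 r 0.0373 -> number 10.91
```

```bash
python3 -m jog '[30,0,0,0,-0.4,30,0,0,0,-0.4,30,0,0,0,-0.4,30,0,0,0,-0.4,30,0,0,0,-0.4]' 5
python3 - <<'E'
from h import *
o=st(); print(22.83+(o['yaw']-119.5)/9); redsnap('w9.png')
E
python3 -m jog '[30,0,0,0,-0.3,30,0,0,0,-0.3,30,0,0,0,-0.3,30,0,0,0,-0.3]' 5
python3 - <<'E'
from h import *
o=st(); print(22.83+(o['yaw']-119.5)/9); redsnap('w9.png')
E
```

```text
clock: 13.48
position: [0.5626, -0.0183, 0.2078]
ee_rot: [-3.054, -0.7, 0.016]
force: [-0.4, 0.4, 0.6]
width: 0.479
t13.48 pos [ 0.5626 -0.0183  0.2078] yaw 25.83 j7 -1.255 F [-0.37  0.4   0.59] T [-0.027  0.01  -0.165] w 44.0 tilt [-0.012  0.006 -1.   ]
12.42231980231258
red n=70 px (256.2,237.3) ang 106.3 r 0.0371 -> number 12.14
clock: 13.87
position: [0.5626, -0.0185, 0.2078]
ee_rot: [-3.003, -0.89, 0.015]
force: [-0.4, 0.4, 0.7]
width: 0.477
t13.87 pos [ 0.5626 -0.0185  0.2078] yaw 33.01 j7 -1.141 F [-0.43  0.4   0.75] T [-0.177 -0.092 -0.168] w 43.8 tilt [-0.012  0.006 -1.   ]
13.219563952364066
red n=76 px (256.5,237.1) ang 113.2 r 0.0369 -> number 12.90
```

```bash
python3 -m jog '[30,0,0,0,-0.25,30,0,0,0,-0.25,30,0,0,0,-0.25,30,0,0,0,-0.25,30,0,0,0,-0.25,30,0,0,0,-0.25]' 5
python3 - <<'E'
from h import *
o=st(); print(22.83+(o['yaw']-119.5)/9); redsnap('w10.png')
E
python3 -m jog '[30,0,0,0,-0.25,30,0,0,0,-0.25,30,0,0,0,-0.25,30,0,0,0,-0.25]' 5
python3 - <<'E'
from h import *
o=st(); print(22.83+(o['yaw']-119.5)/9); redsnap('w10.png')
E
```

```text
clock: 14.42
position: [0.5628, -0.0186, 0.2078]
ee_rot: [-2.921, -1.129, 0.013]
force: [0.4, 0.5, 0.6]
width: 0.477
t14.42 pos [ 0.5628 -0.0186  0.2078] yaw 42.27 j7 -0.995 F [0.4  0.47 0.58] T [-0.137 -0.105 -0.13 ] w 43.8 tilt [-0.011  0.006 -1.   ]
14.249065020643174
red n=72 px (256.2,237.1) ang 122.3 r 0.0370 -> number 13.92
clock: 14.8
position: [0.5629, -0.0188, 0.2078]
ee_rot: [-2.853, -1.29, 0.012]
force: [0.2, 0.9, 0.4]
width: 0.477
t14.80 pos [ 0.5629 -0.0188  0.2078] yaw 48.67 j7 -0.894 F [0.18 0.87 0.37] T [-0.103 -0.138 -0.076] w 43.8 tilt [-0.011  0.006 -1.   ]
14.95969937808379
red n=65 px (256.2,237.0) ang 128.5 r 0.0371 -> number 14.60
```

The dial passed 13 with the bolt engaged, so both numbers were right. From here I use small steps, feeling for the stop.

```bash
cat > chk.py <<'E'
from h import *
o=observe(); y=np.degrees(np.arctan2(*R.from_rotvec(o['ee_rot']).as_matrix()[1::-1,0])); n=22.83+(y-119.5)/9
r=redsnap('wx.png'); print('t%.2f yawnum %.2f diff %.2f Tz %.3f F %s'%(o['clock'],n,n-r,o['ft_torque'][2],o['force'].round(1)))
E
J="python3 -m jog"
for i in 1; do :; done
python3 -m jog '[30,0,0,0,-0.25,30,0,0,0,-0.25]' 5 >/dev/null; python3 chk.py
python3 -m jog '[30,0,0,0,-0.25,30,0,0,0,-0.25]' 5 >/dev/null; python3 chk.py
```

```text
red n=66 px (256.2,236.9) ang 131.6 r 0.0370 -> number 14.95
t15.02 yawnum 15.31 diff 0.37 Tz -0.217 F [ 0.9 -0.2  0.7]
red n=62 px (256.2,236.9) ang 134.7 r 0.0370 -> number 15.29
t15.23 yawnum 15.66 diff 0.37 Tz -0.189 F [ 0.4 -0.5  0.8]
```

```bash
python3 -m jog '[30,0,0,0,-0.2,30,0,0,0,-0.2]' 5 >/dev/null; python3 chk.py
python3 -m jog '[30,0,0,0,-0.2,30,0,0,0,-0.2]' 5 >/dev/null; python3 chk.py
python3 -m jog '[30,0,0,0,-0.2,30,0,0,0,-0.2]' 5 >/dev/null; python3 chk.py
```

```text
red n=64 px (256.1,236.9) ang 137.2 r 0.0370 -> number 15.57
t15.45 yawnum 15.95 diff 0.38 Tz -0.112 F [0.6 0.1 0.6]
red n=61 px (256.3,236.8) ang 139.7 r 0.0369 -> number 15.85
t15.67 yawnum 16.24 diff 0.39 Tz -0.100 F [-0.8 -0.2 -0.1]
red n=63 px (256.1,236.8) ang 142.4 r 0.0370 -> number 16.15
t15.88 yawnum 16.54 diff 0.39 Tz -0.222 F [0.1 0.2 0.2]
```

```bash
python3 -m jog '[30,0,0,0,-0.2,30,0,0,0,-0.2]' 5 >/dev/null; python3 chk.py
python3 -m jog '[30,0,0,0,-0.2,30,0,0,0,-0.2]' 5 >/dev/null; python3 chk.py
python3 -m jog '[30,0,0,0,-0.2,30,0,0,0,-0.2]' 5 >/dev/null; python3 chk.py
```

```text
red n=108 px (258.2,234.8) ang 143.2 r 0.0359 -> number 16.24
t16.10 yawnum 16.83 diff 0.60 Tz -0.149 F [ 0.8 -0.4  0.4]
red n=140 px (260.2,232.8) ang 143.6 r 0.0350 -> number 16.28
t16.32 yawnum 17.12 diff 0.84 Tz -0.150 F [ 0.8 -0.7  0.9]
red n=165 px (261.7,230.7) ang 143.8 r 0.0344 -> number 16.31
t16.53 yawnum 17.42 diff 1.11 Tz -0.120 F [ 1.  -0.5  0.1]
```

The dial has stopped at about 16.5 and the fingers slip at about 0.15 N m. To tell a real stop from mere slip, I'll repeat with a slightly firmer grip of 6 N, which gives roughly 0.18 N m and stays below 0.23.

```bash
python3 -m jog '[30,0,0,0,0,30,0,0,0,-0.1,30,0,0,0,-0.15]' 6 >/dev/null; python3 chk.py
python3 -m jog '[30,0,0,0,-0.15,30,0,0,0,-0.15]' 6 >/dev/null; python3 chk.py
```

```text
red n=168 px (261.8,230.6) ang 145.3 r 0.0343 -> number 16.48
t16.83 yawnum 17.61 diff 1.13 Tz -0.208 F [ 0.9 -1.3 -0.4]
red n=165 px (261.8,230.5) ang 147.2 r 0.0343 -> number 16.69
t17.05 yawnum 17.83 diff 1.14 Tz -0.163 F [-0.2 -0.  -0.6]
```

With 6 N the dial moved again, so that was slip and not the stop. Continuing.

```bash
for i in 1; do python3 -m jog '[30,0,0,0,-0.2,30,0,0,0,-0.2]' 6 >/dev/null; python3 chk.py; done
python3 -m jog '[30,0,0,0,-0.2,30,0,0,0,-0.2]' 6 >/dev/null; python3 chk.py
python3 -m jog '[30,0,0,0,-0.2,30,0,0,0,-0.2]' 6 >/dev/null; python3 chk.py
python3 -m jog '[30,0,0,0,-0.2,30,0,0,0,-0.2]' 6 >/dev/null; python3 chk.py
```

```text
red n=156 px (262.0,230.5) ang 149.7 r 0.0342 -> number 16.96
t17.27 yawnum 18.12 diff 1.16 Tz -0.123 F [ 0.4 -0.9 -1.1]
red n=164 px (262.5,229.8) ang 151.7 r 0.0340 -> number 17.18
t17.48 yawnum 18.42 diff 1.24 Tz -0.170 F [ 1.3 -1.1 -0.6]
red n=163 px (263.3,227.4) ang 151.7 r 0.0339 -> number 17.19
t17.70 yawnum 18.71 diff 1.53 Tz -0.132 F [ 1.6  0.1 -1. ]
red n=166 px (264.3,225.2) ang 151.8 r 0.0338 -> number 17.20
t17.92 yawnum 19.01 diff 1.81 Tz -0.124 F [ 2.  -0.9 -0.4]
```

```bash
python3 -m jog '[30,0,0,0,0,30,0,0,0,-0.1,30,0,0,0,-0.15]' 7 >/dev/null; python3 chk.py
python3 -m jog '[30,0,0,0,-0.15,30,0,0,0,-0.15]' 7 >/dev/null; python3 chk.py
```

```text
red n=165 px (264.6,224.5) ang 152.8 r 0.0338 -> number 17.30
t18.22 yawnum 19.19 diff 1.89 Tz -0.204 F [ 1.1 -0.5 -0.3]
red n=170 px (265.4,222.7) ang 152.7 r 0.0338 -> number 17.29
t18.43 yawnum 19.42 diff 2.12 Tz -0.176 F [ 1.3 -0.8 -0.5]
```

```bash
python3 -m jog '[30,0,0,0,-0.1]' 7 >/dev/null; python3 chk.py
python3 -m jog '[30,0,0,0,-0.1]' 7 >/dev/null; python3 chk.py
python3 -m jog '[30,0,0,0,-0.1]' 7 >/dev/null; python3 chk.py
python3 -m jog '[30,0,0,0,-0.1]' 7 >/dev/null; python3 chk.py
python3 - <<'E'
from h import *
st(); P=snap('top','t2.png'); s=snap('side','s2.png')
c=np.array([.598,-.075]); th=np.radians(-3); Rm=np.array([[np.cos(th),-np.sin(th)],[np.sin(th),np.cos(th)]])
b=lambda x,y,z:[*(c+Rm@[x,y]),z]
for n,Q in(('top',P),('side',s)): print(n,w2px(Q,[b(-.108,.055,.154),b(-.096,.055,.154),b(-.038,.055,.206)]).round(1))
E
```

```text
red n=168 px (265.6,222.3) ang 152.8 r 0.0339 -> number 17.31
t18.57 yawnum 19.50 diff 2.19 Tz -0.231 F [ 1.9 -0.8 -1.2]
red n=165 px (265.8,221.7) ang 152.9 r 0.0338 -> number 17.31
t18.70 yawnum 19.57 diff 2.26 Tz -0.195 F [ 1.6 -0.8 -1.3]
red n=170 px (266.3,221.0) ang 152.8 r 0.0338 -> number 17.31
t18.83 yawnum 19.65 diff 2.34 Tz -0.191 F [ 0.5 -1.7 -1.1]
red n=169 px (266.4,220.4) ang 152.9 r 0.0339 -> number 17.31
t18.97 yawnum 19.73 diff 2.42 Tz -0.237 F [ 1.5 -1.  -1. ]
t19.02 pos [ 0.5638 -0.02    0.2077] yaw 91.68 j7 -0.218 F [ 1.94 -0.82 -0.73] T [-0.248 -0.547 -0.188] w 44.0 tilt [-0.01   0.005 -1.   ]
top [[322.5 199.7]
 [322.6 195.5]
 [323.4 172.3]]
side [[320.4 191.2]
 [316.6 190.9]
 [298.  176. ]]
```

The dial is held at a solid stop (about 17.5): it stays fixed to 0.01 marks with about 0.2 N m on it, against about 0.15 while it was moving. So the bolt is drawn to its stop. Releasing, and rising over to the handle.

```bash
python3 -m jog '[91,0,0,0,0,91,0,0,0,0,91,0,0,0,0,91,0,0,0,0,91,0,0,0,0,91,0,0,-0.5,0,91,0,0,-1,0,91,0,0,-1,0.4,91,0,0,-0.5,0.4,91,0,0,0,0]' 30
python3 - <<'E'
from h import *
redsnap('w20.png')
togo([.5205,-.155,.25]);
E
```

```text
clock: 19.95
position: [0.5615, -0.0193, 0.3297]
ee_rot: [-2.269, -2.145, 0.016]
force: [0.1, 0.1, -0.2]
width: 0.994
red n=69 px (291.6,178.2) ang 149.5 r 0.0345 -> number 16.94
t20.00 pos [ 0.5612 -0.0193  0.3283] yaw 86.88 j7 -0.244 F [ 0.93 -0.28  0.25] T [-0.051 -0.173 -0.023] w 91.2 tilt [-0.021  0.007 -1.   ]
togo [-3.455 -0.79   1.955]
```

```bash
python3 -m jog '[60,-0.9,-0.2,0.2,0,60,-0.9,-0.2,0.3,0,60,-0.9,-0.2,0.3,0,60,-0.75,-0.2,0,0,60,0,0,0,0,60,0,0,0,0]' 30
python3 - <<'E'
from h import *
togo([.5205,-.155,.19]); P=snap('wrist','w21.png',(140,60,540,360),2)
print('pred handle px in crop',((w2px(P,[[.5205,-.155,.184]])-[140,60])*2).round())
E
```

```text
clock: 20.5
position: [0.5174, -0.1572, 0.2882]
ee_rot: [-2.25, -2.155, 0.02]
force: [1.1, 0.8, 0.5]
width: 0.659
t20.50 pos [ 0.5174 -0.1572  0.2882] yaw 87.52 j7 0.033 F [1.15 0.77 0.46] T [-0.002 -0.122  0.031] w 60.5 tilt [-0.028  0.01  -1.   ]
togo [0.037 0.144 2.453]
pred handle px in crop [[371. 298.]]
```

View pics/w21.png

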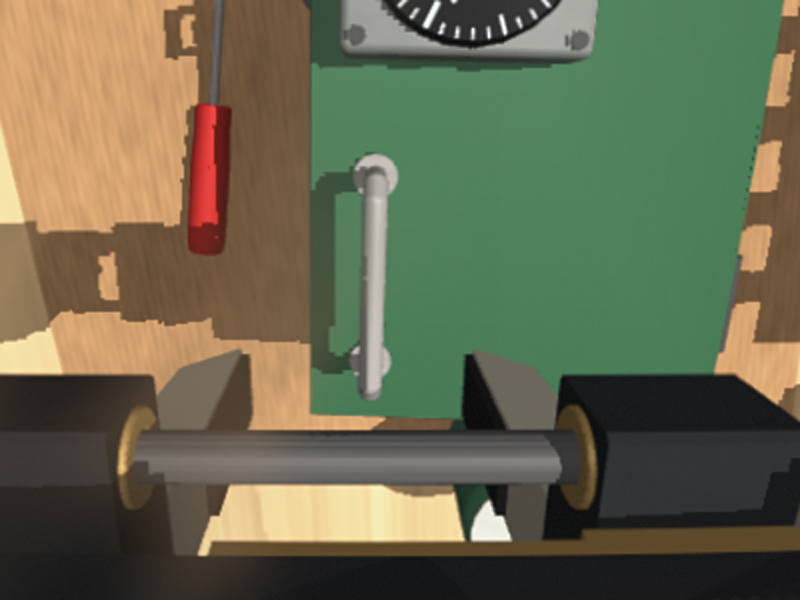

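The bar runs from (376,178) to (370,393), centre (373,286), against (371,298) predicted, so it agrees within about 4 mm along the bar. Descending and gripping.

```bash
python3 -m jog '[60,0.1,0.05,0.7,0,60,0,0.05,0.7,0,60,0,0,0.6,0,60,0,0,0.3,0,60,0,0,0,0,60,0,0,0,0]' 30
python3 - <<'E'
from h import *
togo([.521,-.153,.19])
E
```

```text
clock: 21.05
position: [0.5208, -0.1456, 0.1916]
ee_rot: [-2.238, -2.165, 0.017]
force: [0.2, -0.5, -0.1]
width: 0.652
t21.05 pos [ 0.5208 -0.1456  0.1916] yaw 88.08 j7 -0.022 F [ 0.17 -0.46 -0.09] T [-0.009 -0.174  0.019] w 59.9 tilt [-0.027  0.013 -1.   ]
togo [-0.185  0.012  0.039]
```

```bash
python3 -m jog '[20,-0.18,0,0.04,0.15,20,0,0,0,0,5,0,0,0,0,5,0,0,0,0,5,0,0,0,0,5,0,0,0,0,5,0,0,0,0,5,0,0,0,0,5,0,0,0,0]' 30
python3 - <<'E'
from h import *
togo([.521,-.153,.19])
E
```

```text
clock: 21.8
position: [0.5213, -0.1522, 0.1942]
ee_rot: [-2.257, -2.149, 0.015]
force: [0.4, 0.6, -0.1]
width: 0.097
t21.80 pos [ 0.5213 -0.1522  0.1942] yaw 87.21 j7 -0.023 F [ 0.37  0.58 -0.05] T [ 0.083  0.055 -0.095] w 8.9 tilt [-0.024  0.011 -1.   ]
togo [-0.022 -0.005  0.105]
```

```bash
python3 -m jog '[20,0,0,0,0,20,0,0,0.08,0,20,0,0,0.08,0,20,0,0,0.05,0,5,0,0,0,0,5,0,0,0,0,5,0,0,0,0,5,0,0,0,0,5,0,0,0,0]' 30
python3 - <<'E'
from h import *
st()
E
```

```text
clock: 22.55
position: [0.5211, -0.1521, 0.1849]
ee_rot: [-2.257, -2.149, 0.015]
force: [-0.2, 0.8, 0.9]
width: 0.099
t22.55 pos [ 0.5211 -0.1521  0.1849] yaw 87.20 j7 -0.028 F [-0.19  0.83  0.94] T [ 0.001  0.07  -0.097] w 9.1 tilt [-0.024  0.011 -1.   ]
```

```bash
python3 -m jog '[5,0,0.06,-0.2,0,5,0,0.07,-0.2,0,5,0,0.08,-0.2,0,5,0,0.09,-0.2,0]' 30
cat > lid.py <<'E'
from h import *
o=st(); d=o['position']-np.array([.5211,-.1521,.1849]); th=np.radians(-3)
dx=d[0]*np.cos(th)+d[1]*np.sin(th); x,z=-.172+dx,.054+d[2]
a=np.degrees(np.arctan2(z,-x)-np.arctan2(.054,.172)); r=np.hypot(x,z)
k=np.radians(3)/.04
print('lid %.1f deg r-err %.1f mm; per 3deg row: y %.3f z %.3f'%(a,1e3*(r-np.hypot(.172,.054)),z*k,x*k))
E
python3 lid.py
```

```text
clock: 22.88
position: [0.5323, -0.1528, 0.2132]
ee_rot: [-2.251, -2.144, 0.021]
force: [4.0, 0.1, -14.7]
width: 0.094
t22.88 pos [ 0.5323 -0.1528  0.2132] yaw 87.20 j7 -0.017 F [  4.01   0.11 -14.67] T [-0.205 -0.765 -0.045] w 8.7 tilt [-0.032  0.014 -0.999]
lid 9.7 deg r-err 0.4 mm; per 3deg row: y 0.108 z -0.211
```

```bash
python3 -m jog '[5,0,0.11,-0.21,0,5,0,0.12,-0.205,0,5,0,0.13,-0.2,0,5,0,0.14,-0.19,0,5,0,0.15,-0.185,0,5,0,0.155,-0.18,0]' 30
python3 lid.py
```

```text
clock: 23.38
position: [0.5655, -0.155, 0.2606]
ee_rot: [-2.246, -2.139, 0.029]
force: [4.0, -0.1, -21.5]
width: 0.096
t23.38 pos [ 0.5655 -0.155   0.2606] yaw 87.19 j7 -0.012 F [  4.04  -0.1  -21.47] T [-0.228 -1.102 -0.107] w 8.8 tilt [-0.041  0.016 -0.999]
lid 28.1 deg r-err 1.6 mm; per 3deg row: y 0.170 z -0.167
```

```bash
python3 -m jog '[5,0,0.18,-0.15,0,5,0,0.185,-0.145,0,5,0,0.19,-0.14,0]' 30; python3 lid.py
python3 -m jog '[5,0,0.185,-0.14,0,5,0,0.19,-0.135,0,5,0,0,0,0]' 30; python3 lid.py
```

```text
clock: 23.63
position: [0.5855, -0.1562, 0.2784]
ee_rot: [-2.24, -2.133, 0.041]
force: [-3.5, 0.6, -13.5]
width: 0.101
t23.63 pos [ 0.5855 -0.1562  0.2784] yaw 87.17 j7 -0.015 F [ -3.48   0.63 -13.46] T [-0.06   0.597 -0.075] w 9.3 tilt [-0.053  0.017 -0.998]
lid 36.5 deg r-err 2.2 mm; per 3deg row: y 0.193 z -0.141
clock: 23.88
position: [0.6007, -0.1572, 0.289]
ee_rot: [-2.237, -2.129, 0.048]
force: [5.4, -1.3, -10.3]
width: 0.095
t23.88 pos [ 0.6007 -0.1572  0.289 ] yaw 87.17 j7 -0.016 F [  5.44  -1.34 -10.3 ] T [-0.272 -1.217 -0.069] w 8.7 tilt [-0.059  0.017 -0.998]
lid 42.3 deg r-err 2.7 mm; per 3deg row: y 0.207 z -0.121
```

```bash
python3 -m jog '[5,0,0.23,-0.11,0,5,0,0,0,0,5,0,0,0,0]' 30; python3 lid.py
python3 -c "
from h import *
snap('side','s3.png',(200,80,450,280),3)"
```

```text
clock: 24.13
position: [0.6092, -0.1577, 0.2941]
ee_rot: [-2.236, -2.128, 0.051]
force: [-0.7, -0.4, -16.8]
width: 0.098
t24.13 pos [ 0.6092 -0.1577  0.2941] yaw 87.16 j7 -0.018 F [ -0.69  -0.43 -16.8 ] T [-0.136 -0.225 -0.134] w 9.0 tilt [-0.062  0.017 -0.998]
lid 45.4 deg r-err 3.2 mm; per 3deg row: y 0.214 z -0.110
```

View pics/s3.png

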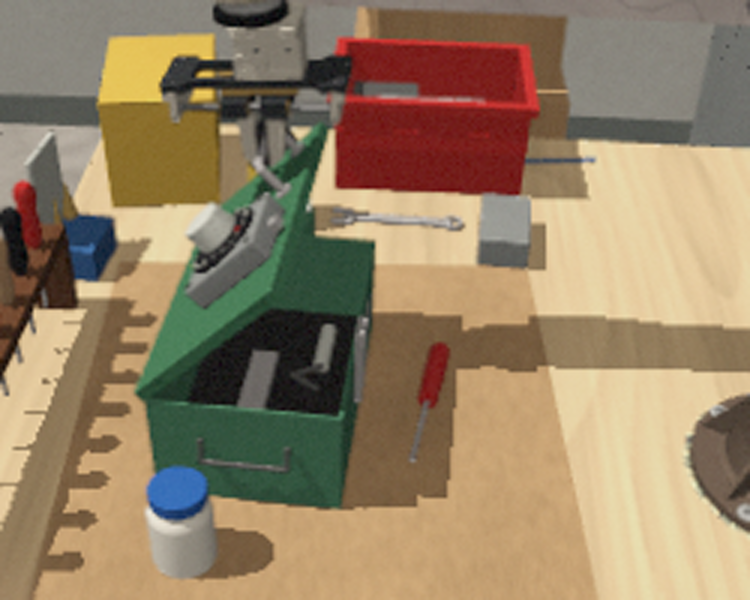

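The lid stands at about 45° with the bar still held. Opening the fingers only a little (the lid surface is near the front finger), then backing straight up.

```bash
python3 -m jog '[17,0,0,0,0,17,0,0,0,0,17,0,0,0,0,17,0,0,-0.1,0,17,0,0,-0.4,0,17,0,0,-0.7,0,17,0,0,-1,0,17,0,0,-1,0,17,0,-0.3,-0.8,0,17,0,0,0,0,17,0,0,0,0,17,0,0,0,0]'
python3 - <<'E'
from h import *
st(); snap('side','s4.png',(200,60,450,260),3); snap('top','t4.png',(60,60,560,300),1.6)
E
```

```text
clock: 25.18
position: [0.6059, -0.1585, 0.477]
ee_rot: [-2.248, -2.142, 0.029]
force: [0.2, -0.0, -1.2]
width: 0.184
t25.18 pos [ 0.6059 -0.1585  0.477 ] yaw 87.22 j7 0.017 F [ 0.22 -0.05 -1.24] T [-0.031 -0.136  0.01 ] w 16.9 tilt [-0.039  0.014 -0.999]
```

View pics/s4.png

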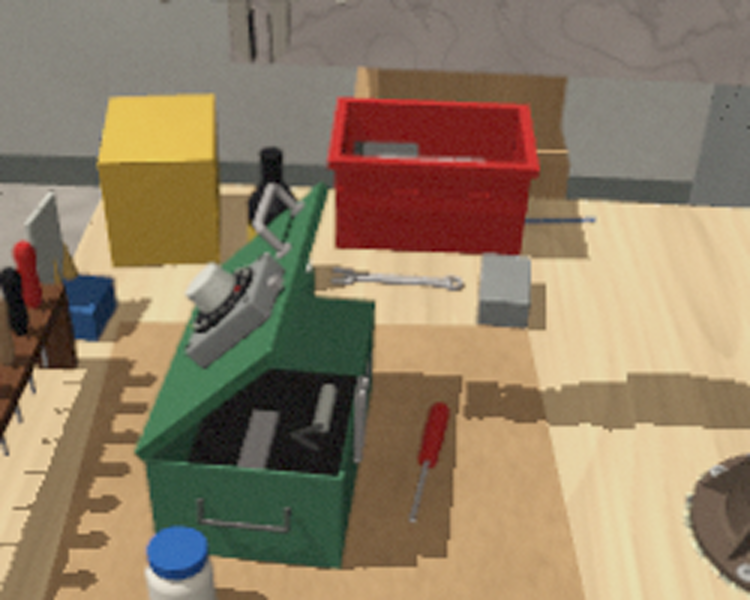

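View pics/t4.png

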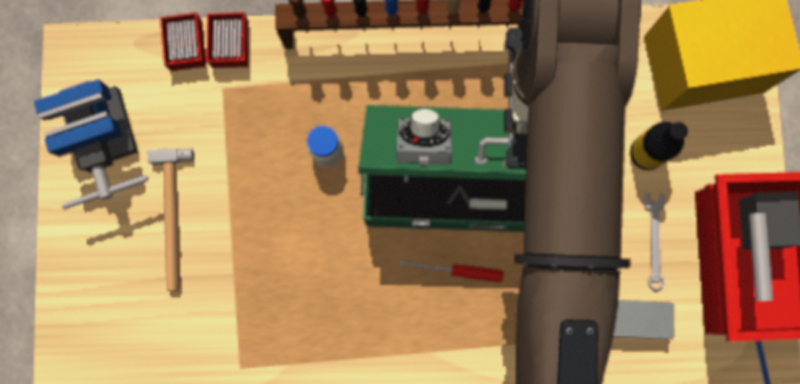

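The lid stayed put: its front corner moved from (323,125) to (325,185), which is exactly the 60 px crop offset. The fingers are clear and the bench items that can be seen are unmoved. Handing in.

```bash
python3 -c "
from h import *
print(sign_off()); st()"
```

```text
the job is handed in; nothing more can be done
None
the job is handed in; nothing more can be done
```

The strongbox is unlocked and its lid stands open at about 45°. I handed the job in at about 25 s; no verdict was reported.

- **Dial:** In a single grasp I turned it left to 30 (30.07 by wrist angle), right to 8 (8.00), then left with a light 5–7 N grip. The bolt engaged at about 12 and the dial passed 13.
- **Stop:** It came up solid at about 17.5. It did not move with about 0.2 N m on it, against about 0.15 while the bolt was being drawn. Two earlier stalls, at 5 N and 6 N, were not taken as the stop: the first was slip, the dial turning on at 6 N. The second was at or just short of the stop, since 7 N gained only 0.1 of a mark before the dial held.
- **Lid:** I raised it by the handle along its arc to 45.4° as worked out from the tool's position, let go, and backed straight up. The side view shows the lid unmoved after release and the gripper well clear.
- **Bystanders:** The visible ones look undisturbed. The green tin was hidden by the arm in the last top view and was not checked there, but the gripper never went near it.

**Checks that disagreed or were missing:**
- The two cameras differed by 4 mm on the knob position.
- One torque reading at the stop touched 0.237 N m, with noise of about 0.05.
- After I released the knob, the dial reading came out about 0.4 of a mark lower from a different viewpoint. I put that down to the viewpoint.
- I did not measure the bolt's travel directly. That it was drawn follows from the stop and from the lid coming free.

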